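# Put the nylon hammer back in its ring

### The arm

A 7-joint arm with a two-finger parallel gripper is mounted at the origin on the work surface. World frame = base frame: x ahead of the robot, y to its left, z up, the work surface at z = 0. Lengths are in m, angles in rad, forces in N, time in s.
With the tool pointing down it reaches from about 0.4 to 0.85 m from the base axis. Payload 4.4 kg.
Tool frame: the origin (TCP) lies midway between the tips of the shut fingers; the grasp point (between the pads) lies 19 mm behind it; z points along the fingers, y is the line along which they close (so a half turn about z gives the same grasp; the last joint's range is limited). The gripper opens to 94 mm and grips with 3 to 60 N. Pads are 16 mm wide; open, the fingers measure 119 mm over their backs; the gripper's body (75 mm by 177 mm) begins 78 mm behind the grasp point.
Start: joints at [-1.345, 0.628, 0.038, 1.517, -0.027, 0.996, -0.02], TCP at [0.187, 0.623, 0.205] pointing down, gripper open.
Joint ranges: [-3.06, 3.06], [-0.37, 2.12], [-1.25, 1.32], [0.18, 2.47], [-1.1, 4.24], [0.23, 1.98], [-2.94, 2.94]. Speed limits (rad/s): [2.57, 2.57, 3.14, 3.14, 3.14, 3.14, 3.14].

### API

Orientations are given as a 3x3 rotation matrix whose columns are the frame's x, y, z axes.
In Python, from cell import sense, camera, close_job, trace gives the robot as it stands. The module is installed in compiled form; this text tells all that it offers.
- The arm moves only by the tool move_arm, never from a script. Its argument "targets" is a list of rows, each an object of numbers: "dx", "dy", "dz": the shift along the tool's x, y, z in fractions of the full range, 1 being 0.4 m; "roll": the turn about the tool's z in parts of the range, where 1.0 means 2 rad; "jaw": the finger opening in m, from 0 to 0.094. In form: [{"dx": .., "dy": .., "dz": .., "roll": .., "jaw": ..}, ...]. A call has 1 to 5 rows; each row is the pose to reach, as a shift and turn from the pose commanded when the call began, along the tool's axes at that moment; what a row does not reach only later rows make up. A row lasts 1/10 s, in which the tool goes at most 50 mm and 8.59 degrees, less where a joint would pass 70% of its speed; a pose out of reach is approached as far as the arm can. Shift and turn numbers lie between -1 and 1, and a call with a number outside is refused. A call with a gripper value outside its range is refused whole. The fingers move at their own pace and stop on an object; the grip force is fixed at half the most. Time passes only in rows, so rows that repeat a pose let the fingers close. It gives the time, the measured TCP pose, the force, the opening and the grip force at its end, in the units of the state.
- sense(): the state, without advancing time (a new reading comes with each control period).
- camera(name): name is "scene" or "top"; returns a dict with "image" (400x640x3 uint8, red, green, blue), "mtx" (3x3 intrinsics, pixels), "position" and "rotation" of the camera in the world. Camera axes: x right, y down, z forward; pixel columns grow to the right and rows downward; lengths in m; the calibration is good to about 2 mm. A picture is of the moment at which its call begins. There is no depth.
- close_job(): hands the job in; it is judged then, once.
Trained networks look in the newest picture that a camera, given by its name, has taken for a name from the list of things; names that differ only in an ending like _2 or _b are one class to them, and where a whole thing is asked for, a point or a joint stands for the part that bears it (a point fixed in the world has none). Each returns a list of dicts, best first, with "conf" (0 to 1); they miss things now and then, are a little off and sometimes report something else, mostly with a low value. They report only what shows in the picture. A call takes as long as a camera call. They do not tell look-alikes from the thing itself.
- trace(camera, name): "mask" (400x640 bool, what is visible of it) and "location" ([column, row] in pixels, amid what is visible of it).
The state is a dict: "time_s": time; "q": joint angles; "qd": joint speeds; "joint_efforts": joint torques, N m; "eef_pos": TCP position; "tcp_rot": TCP orientation; "contact_force": force on the tool from outside, world axes, zero at the start; "torque": the same for the moment, N m; "width": opening from 0.0 (shut) to 1.0 (fully open); "finger_force": force on a finger pad.
Only numpy, scipy, OpenCV 4.12 (cv2) and the standard library are available. Lean on these libraries where they do the work, as an engineer would, in place of code of your own. Each camera call takes 0.05 s, during which the arm holds its last target. There are 200 camera calls.

### The job

Put the nylon-faced hammer away: take it out of the caddy, feed its handle butt-first down through the oval ring of the tool rack and, keeping hold of it, push it down against the leaf spring until its head is fully home on the ring; then let go. Feel your way in with a light hand, never forcing the hammer or leaning on the rack, and leave the other things on the bench as they are.

Things in the scene. Friction and masses are not known exactly. Their poses are not given: they have to be found in the camera images.
- hammer: The hammer's head, 180 to 290 g with its handle; it lies level on the caddy's rim, handle hanging down in an outer well. Origin: middle of the head's underside (the face that seats on the ring). The head lies along y, 78 mm long, 28 mm high: metal middle block 26 mm (x) x 34 mm (y), flat sides facing +x and -x, good to grip from above across x; a white nylon 28 mm cylinder at each end.
- handle_root (a point): Same point and axes as hammer. From here the wooden handle runs down 128 mm: oval, 16 mm along x, 24 mm along y, straight, flat square butt, edge eased by 1 mm. It is wedged tight but a little askew into the head, differently each time: the butt may stand up to 5 mm off the head's -z line along x and along y (not measured, to be felt). Half-turned about z it is the same.
- caddy: Fixed grey plastic tool caddy, 66 (x) x 224 (y) x 140 mm high; origin: centre of its underside. Three open wells in a row along y, 80 mm apart, each 30 mm (x) x 40 mm (y) and 134 mm deep. The hammer hangs in one outer well (either), its head level across the rim along y; the brush hangs in the other; the middle one is empty.
- rack: Fixed steel tool rack: base plate 110 x 300 x 8 mm, two posts, and a rail along y on the +x side, its top 138 mm above the bench. Three short upright tubes (rings) stand out from it towards -x, tops 150 mm above the bench: the oval one in the middle is the hammer's; two small round ones (bore 13 mm) 95 mm to either side. Origin: on the bench below the oval ring's centre.
- ring (a point): Centre of the oval ring's top face, axes as the rack's. Bore 18.5 mm (x) x 26.5 mm (y), sharp rim, wall 3 mm, 28 mm deep, open below. From 3 mm down a rubber-faced leaf slopes in through the -x wall, about 5 mm in at 17 mm down; it gives way to -x (4 to 5 N) and holds the handle by friction (about 4 to 8 N, more than the hammer weighs): it must be pushed home. The head ends up along the ring's y.
- hex_key: Bystander: T-handle hex key, 114 mm, thin shaft down in the small round ring on the rack's +y side, its black crossbar (64 x 15 x 14 mm) resting on that ring. Origin: lower end of the shaft.
- brush: Bystander: black soft brush, 142 mm long, hanging by its 60 mm wide head in the other outer well of the caddy. Origin: middle of its head's underside, at the caddy's rim.
- multimeter: Bystander: grey handheld multimeter lying on the bench, 150 x 75 x 34 mm. Origin: centre of its underside.
- test_board: Bystander: small dark blue circuit board, 85 x 55 mm, 20 mm high with its connectors, lying on the bench. Origin: centre of its underside.
Mind the look-alikes: they are no part of the job. There is more than one size of the hammer; the one meant has the size given above.

How it is judged:
On the way, in this order (a step that is already met when the one before it is completed fails the run):
1. The hammer is held in the fingers and lifted clear of the caddy (contact force between the fingers and hammer above 1 N and z of hammer in the frame of caddy above 0.27 m), for 0.1 s.
2. The handle is in the oval ring, its butt at least 20 mm down, with the hammer still in the fingers (contact force between the fingers and hammer above 1 N and z of hammer in the frame of ring below 0.108 m and horizontal distance between hammer and ring below 0.009 m and angle between hammer's own z axis and vertical below 0.1 rad), for 0.1 s.
3. The head is fully down on the ring with the hammer still in the fingers (contact force between the fingers and hammer above 1 N and z of hammer in the frame of ring below 0.002 m and horizontal distance between hammer and ring below 0.005 m and angle between hammer's own z axis and vertical below 0.07 rad), for 0.1 s.
At the end, for the whole second after the job is handed in: The hammer is through the oval ring with the underside of its head within 2 mm of the ring's top and 5 mm of its centre, upright within 4 degrees, at rest and let go (z of hammer in the frame of ring below 0.002 m and horizontal distance between hammer and ring below 0.005 m and angle between hammer's own z axis and vertical below 0.07 rad and linear speed of hammer below 0.02 m/s and contact force between the fingers and hammer below 0.2 N); the robot touches nothing.
It fails at once if The hammer is pressed against the rack with more than 30 N (contact force between hammer and rack above 30 N).
It fails at once if The robot presses on the rack with more than 10 N (contact force between any of the fingers, the arm and rack above 10 N).
It fails at once if The hex key, brush, multimeter or circuit board is moved more than 20 mm (distance of any of hex_key, brush, multimeter, test_board from where it was at the start of the episode above 0.02 m).
It also fails if it takes over 67 s, if anything falls off the work surface, if the arm or the gripper's body presses on something with over 40 N, if the wrist force passes 120 N, or if a joint passes its speed limit or range.

## Working session

There is one attempt and no reset: what is moved stays moved. The work goes in short steps, Python scripts to look and compute and a tool call to move; the robot and the scene stay as the last step left them, time stands still between calls to the robot, and variables do not carry over. Pictures are saved under pics/ and viewed, at most 10 in all, crops included, and the job is handed in when it is done.

Besides the shell and the picture viewer there is one more tool, called as name(argument=value, ...) on one line, values as JSON. move_arm: Moves the arm, as the interface text tells. Its arguments: {"type":"object","properties":{"targets":{"type":"array","items":{"type":"object","properties":{"dx":{"type":"number"},"dy":{"type":"number"},"dz":{"type":"number"},"roll":{"type":"number"},"jaw":{"type":"number"}}}}},"required":["targets"]}

```bash
mkdir -p pics
cat > h.py <<'E'
import numpy as np, cv2
from cell import sense, camera, close_job, trace
def ray(c,px):
    d=c["rotation"]@np.linalg.inv(c["mtx"])@np.array([px[0],px[1],1.]); return np.array(c["position"]),d
def atz(c,px,z):
    p,d=ray(c,px); return p+d*(z-p[2])/d[2]
def proj(c,P):
    v=np.array(c["rotation"]).T@(np.array(P)-c["position"]); u=c["mtx"]@v; return u[:2]/u[2]
def st():
    s=sense(); print("t",round(s["time_s"],2),"p",np.round(s["eef_pos"],4),"F",np.round(s["contact_force"],1),"T",np.round(s["torque"],2),"w",round(s["width"]*94,1),"ff",np.round(s["finger_force"],1)); return s
E
python3 - <<'E'
from h import *
s=st(); print(np.round(s["tcp_rot"],3))
for n in ["scene","top"]:
    c=camera(n); cv2.imwrite(f"pics/{n}0.png",c["image"][:,:,::-1]); print(n,np.round(c["position"],3),np.round(c["rotation"],3).tolist(),c["mtx"].tolist())
    for k in ["hammer","handle_root","caddy","rack","ring","hex_key","brush"]:
        try:
            for r in trace(n,k)[:3]:
                ys,xs=np.nonzero(r["mask"]); print(n,k,round(r["conf"],2),np.round(r["location"]),len(xs),xs.min(),xs.max(),ys.min(),ys.max())
        except Exception as e: print(k,e)
E
```

```text
t 0.0 p [0.1868 0.6219 0.2046] F [ 0.3 -0.3  0. ] T [-0.03 -0.03  0.04] w 94.0 ff 0.0
[[-0.958  0.288 -0.   ]
 [ 0.288  0.958 -0.002]
 [-0.    -0.002 -1.   ]]
scene [ 0.984 -0.344  0.823] [[0.635, 0.62, -0.462], [0.773, -0.499, 0.393], [0.013, -0.606, -0.795]] [[416.0735311472025, 0.0, 316.1623550458761], [0.0, 416.0735311472025, 198.6868825533973], [0.0, 0.0, 1.0]]
scene hammer 0.8 [254. 187.] 620 238 272 172 203
scene hammer 0.66 [247. 274.] 1968 210 272 254 318
scene hammer 0.58 [226. 178.] 296 216 232 163 196
scene handle_root 0.98 [254. 189.] 591 238 272 173 203
scene handle_root 0.85 [228. 181.] 239 218 231 164 196
scene handle_root 0.7 [248. 276.] 1971 210 272 254 316
scene caddy 0.83 [229. 235.] 5242 171 281 187 295
scene rack 0.65 [374. 177.] 4697 317 428 120 226
scene ring 0.63 [373. 173.] 4826 317 428 120 226
scene hex_key 0.64 [404. 116.] 196 393 417 109 133
scene brush 0.83 [193. 237.] 553 177 207 223 252
top [0.43  0.032 0.945] [[0.002, -0.979, 0.202], [-1.0, -0.002, -0.002], [0.002, -0.202, -0.979]] [[392.0399688562539, 0.0, 328.10180464376646], [0.0, 392.0399688562539, 201.06397831991566], [0.0, 0.0, 1.0]]
top hammer 0.86 [391. 250.] 581 371 411 240 258
top hammer 0.85 [396. 301.] 359 387 404 289 318
top hammer 0.65 [451. 177.] 1392 427 477 147 196
top handle_root 0.92 [388. 247.] 524 371 410 240 258
top handle_root 0.81 [396. 305.] 358 386 403 289 318
top handle_root 0.75 [428. 245.] 3313 365 485 219 272
top caddy 0.64 [424. 244.] 3513 364 484 219 272
top caddy 0.43 [470. 237.] 294 453 486 232 243
top rack 0.87 [254. 229.] 5811 174 317 200 258
top ring 0.63 [253. 231.] 5630 174 317 201 257
top hex_key 0.79 [193. 229.] 271 188 207 212 242
top hex_key 0.36 [338. 304.] 913 317 357 287 328
top brush 0.6 [473. 235.] 295 453 486 232 243
```

View pics/scene0.png

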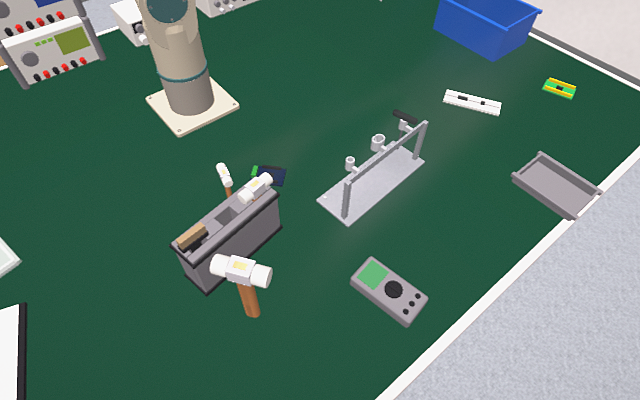

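View pics/top0.png

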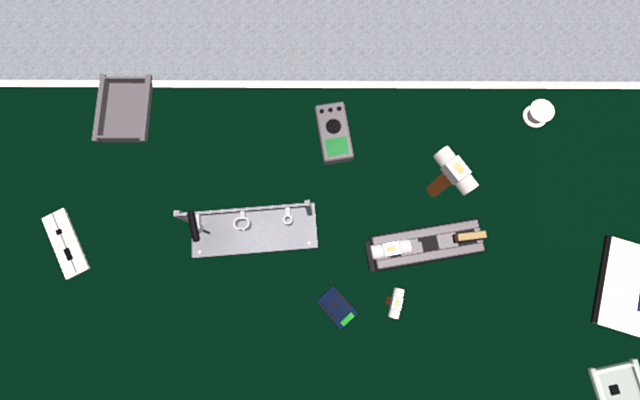

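Run:
```python
from h import *
a=cv2.imread("pics/top0.png");b=cv2.imread("pics/scene0.png")
f=lambda im,x,y,w,h,k:cv2.resize(im[y:y+h,x:x+w],None,fx=k,fy=k,interpolation=cv2.INTER_CUBIC)
A=np.hstack([f(a,225,200,70,50,5),f(a,360,215,80,50,5)]);B=np.hstack([f(b,340,125,70,60,5),f(b,225,155,80,60,5)])
cv2.imwrite("pics/crop.png",np.vstack([A,B]))
from scipy.optimize import minimize
t=np.linspace(0,2*np.pi,24,endpoint=False)
def head(x,y,yaw,z=.14):
    P=[[sx*.013,sy*.017,h] for sx in(-1,1) for sy in(-1,1) for h in(0,.028)]
    P+=[[.014*np.cos(q),yy,.014+.014*np.sin(q)] for q in t for yy in(-.039,.039)]
    P=np.array(P);c,s=np.cos(yaw),np.sin(yaw)
    return np.c_[x+c*P[:,0]-s*P[:,1],y+s*P[:,0]+c*P[:,1],z+P[:,2]]
M={}
for n,loc in(("top",(391,250)),("scene",(254,187))):
    c=camera(n); r=min(trace(n,"hammer"),key=lambda r:np.hypot(*(np.array(r["location"])-loc))); M[n]=(c,r["mask"])
    ys,xs=np.nonzero(r["mask"]); print(n,r["location"],atz(c,(xs.mean(),ys.mean()),.154),len(xs))
S=4
def sil(c,P):
    m=np.zeros((400*S,640*S),np.uint8); p=np.array([proj(c,q) for q in P])*S+S/2
    cv2.fillConvexPoly(m,cv2.convexHull(p.astype(np.float32)).round().astype(np.int32),1); return m
big={n:cv2.resize(m.astype(np.uint8),None,fx=S,fy=S,interpolation=0) for n,(c,m) in M.items()}
def cost(v,names=("top","scene")):
    P=head(v[0],v[1],v[2]);k=0
    for n in names:
        s=sil(M[n][0],P); k+=1-(s&big[n]).sum()/(s|big[n]).sum()
    return k
c,m=M["top"];ys,xs=np.nonzero(m);x0=atz(c,(xs.mean(),ys.mean()),.154)
for names in (("top","scene"),("top",),("scene",)):
    best=min((minimize(cost,[x0[0],x0[1],w],args=(names,),method="Nelder-Mead",options=dict(initial_simplex=[[x0[0],x0[1],w],[x0[0]+.005,x0[1],w],[x0[0],x0[1]+.005,w],[x0[0],x0[1],w+.1]])) for w in(-.1,.1)),key=lambda r:r.fun)
    print(names,np.round(best.x,4),round(best.fun,3))
```

```text
top [391.3, 248.7] [ 0.49504001 -0.09662834  0.154     ] 582
scene [252.1, 189.0] [ 0.49564092 -0.09360089  0.154     ] 555
('top', 'scene') [ 0.4953 -0.0955  0.1876] 0.219
('top',) [ 0.4953 -0.0958  0.1807] 0.051
('scene',) [ 0.4956 -0.0924  0.2573] 0.149
```

View pics/crop.png

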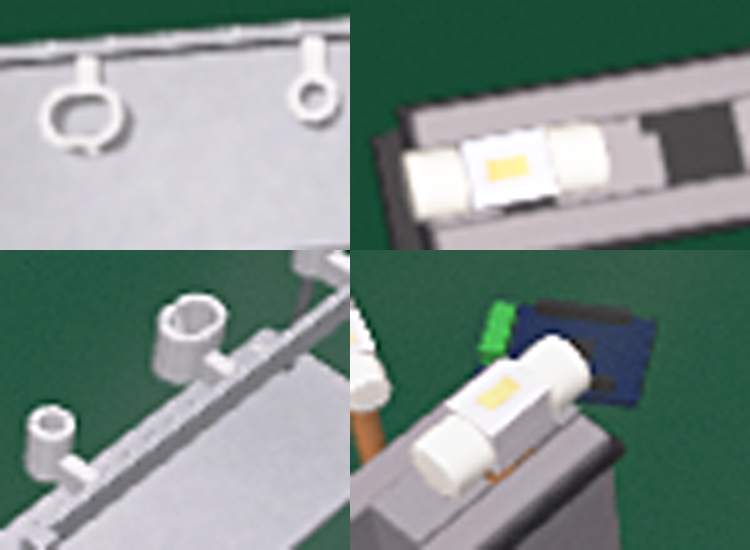

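Run:
```python
from h import *
a=camera("top");b=camera("scene")
def tri(pa,pb):
    o1,d1=ray(a,pa);o2,d2=ray(b,pb);A=np.c_[d1,-d2];t=np.linalg.lstsq(A,o2-o1,rcond=None)[0]
    p,q=o1+d1*t[0],o2+d2*t[1];return (p+q)/2,np.linalg.norm(p-q)
O=(241.6,223.2),(379.,137.2);R=(287.3,219.2),(350.2,158.8)
for n,(u,v) in(("oval",O),("small",R)): print(n,tri(u,v),atz(a,u,.15),atz(b,v,.15))
for k in(0,):
    d=atz(a,O[0],.15)-atz(a,R[0],.15);e=atz(b,O[1],.15)-atz(b,R[1],.15)
    for q in(d,e): print("len",np.linalg.norm(q),"yaw",np.arctan2(-q[0],q[1]))
H=tri((391.0,248.7),(254,187)); print("ham",H)
# caddy rim ends top view
p,q=atz(a,(360+55/5,215+105/5-0),.14),atz(a,(480,221),.14);d=p-q;print("caddy yaw",np.arctan2(-d[0],d[1]),d)
for n,u in(("big",(457,170)),("smallh",(397,303))): print(n,atz(a,u,.15))
# ring edges: subpixel fit: bright-ring threshold profile in top image along row/col
g=a["image"].astype(int).sum(2)//3
print(g[212:236,228:258])
```

```text
oval (array([0.54859621, 0.20779907, 0.15466709]), np.float64(0.004281842965337503)) [0.54795106 0.20706118 0.15      ] [0.54646039 0.21376447 0.15      ]
small (array([0.55639152, 0.11408482, 0.15281076]), np.float64(0.0014313340140298197)) [0.55640167 0.11379287 0.15      ] [0.55493615 0.11666161 0.15      ]
len 0.09365036416273605 yaw 0.09035860400777193
len 0.09747206953316784 yaw 0.08706572842590093
ham (array([ 0.49560692, -0.09582016,  0.15902841]), np.float64(0.0005911779038984659))
caddy yaw 0.13844458164187937 [-0.03163301  0.22702696  0.        ]
big [ 0.66188491 -0.24120526  0.15      ]
smallh [ 0.39021396 -0.10554286  0.15      ]
[[ 96  92  86  92 102 113 121 120 120 127 135 146 212 248 248 244 204 154
  178 182 183 188 195 195 203 212 213 213 212 212]
 [153 155 155 159 165 169 174 175 178 186 193 194 226 247 246 242 207 174
  212 216 214 212 211 210 209 210 211 213 213 211]
 [207 209 211 209 209 207 205 206 208 209 210 209 228 245 244 240 205 173
  211 215 212 211 210 210 209 208 209 210 211 211]
 [207 207 207 206 207 205 205 205 207 207 209 208 227 243 244 239 204 168

[... 1851 characters left out ...]
154 159 192 224 202 163
  159 177 189 200 214 215 215 214 214 215 215 215]
 [201 203 203 203 204 206 206 207 209 210 211 205 196 189 192 204 200 198
  206 213 214 213 214 213 214 214 214 216 217 215]
 [201 203 201 202 205 204 207 208 207 210 212 213 212 211 210 210 211 213
  214 213 213 213 212 212 214 215 216 215 215 215]
 [204 204 204 203 205 205 206 208 208 209 211 213 213 212 212 211 212 214
  214 213 211 211 212 213 214 215 216 216 215 215]
 [203 202 203 203 205 205 205 208 209 209 210 212 212 212 212 212 213 214
  213 212 210 211 211 213 215 214 216 216 216 215]
 [202 203 203 204 204 204 205 207 208 207 209 211 211 212 211 212 213 214
  212 211 210 211 212 214 216 217 217 217 217 215]]
```

The manual's scale: shifts go in shares of 0.4 m and turns go in shares of 2 rad. Converting my numbers, -0.17 m / 0.4 = -0.425, -0.13 m / 0.4 = -0.325, 0.58 rad / 2 = 0.29.

move_arm(targets=[{"dx": 0, "dy": 0, "dz": -0.125, "roll": 0, "jaw": 0.06}, {"dx": -0.1, "dy": 0, "dz": -0.25, "roll": 0.07, "jaw": 0.06}, {"dx": -0.2125, "dy": 0, "dz": -0.275, "roll": 0.145, "jaw": 0.06}, {"dx": -0.325, "dy": -0.05, "dz": -0.275, "roll": 0.215, "jaw": 0.06}, {"dx": -0.425, "dy": -0.1125, "dz": -0.275, "roll": 0.29, "jaw": 0.06}])

```text
time_s: 1.6
eef_pos: [0.337, 0.5326, 0.3163]
tcp_rot: [[-0.639, 0.769, 0.002], [0.769, 0.639, 0.002], [0.001, 0.003, -1.0]]
contact_force: [0.8, 0.8, 0.6]
width: 0.645
finger_force: 0.0
```

In the tool's units: -0.24 m / 0.4 = -0.6, -0.192 m / 0.4 = -0.48, 0.51 rad / 2 = 0.255.

move_arm(targets=[{"dx": -0.12, "dy": -0.0075, "dz": 0, "roll": 0.06, "jaw": 0.06}, {"dx": -0.24, "dy": -0.015, "dz": 0, "roll": 0.12, "jaw": 0.06}, {"dx": -0.36, "dy": -0.025, "dz": 0, "roll": 0.18, "jaw": 0.06}, {"dx": -0.48, "dy": -0.0375, "dz": 0, "roll": 0.24, "jaw": 0.06}, {"dx": -0.6, "dy": -0.05, "dz": 0, "roll": 0.255, "jaw": 0.06}])

```text
time_s: 2.1
eef_pos: [0.4747, 0.3346, 0.3157]
tcp_rot: [[-0.185, 0.983, 0.0], [0.983, 0.185, 0.0], [0.0, 0.0, -1.0]]
contact_force: [1.6, 0.3, 0.5]
width: 0.64
finger_force: 0.0
```

Run:
```python
from h import *
s=st();R=s["tcp_rot"];print(np.round(R,3),"toolyaw",np.arctan2(R[1][1],R[0][1]));print(np.array(R).T@(np.array([.4955,-.0957,.22])-s["eef_pos"]))
```

```text
t 2.1 p [0.4747 0.3346 0.3157] F [1.6 0.3 0.5] T [-0.03 -0.02  0.  ] w 60.1 ff 0.0
[[-0.185  0.983  0.   ]
 [ 0.983  0.185  0.   ]
 [ 0.     0.    -1.   ]] toolyaw 0.18602376686879302
[-0.42670758 -0.05921364  0.09554369]
```

In the tool's units: -0.24 m / 0.4 = -0.6, -0.03 m / 0.4 = -0.075.

move_arm(targets=[{"dx": -0.12, "dy": -0.015, "dz": 0, "roll": 0, "jaw": 0.06}, {"dx": -0.24, "dy": -0.03, "dz": 0, "roll": 0, "jaw": 0.06}, {"dx": -0.36, "dy": -0.045, "dz": 0, "roll": 0, "jaw": 0.06}, {"dx": -0.48, "dy": -0.0625, "dz": 0, "roll": 0, "jaw": 0.06}, {"dx": -0.6, "dy": -0.075, "dz": 0, "roll": 0, "jaw": 0.06}])

```text
time_s: 2.6
eef_pos: [0.4892, 0.093, 0.3157]
tcp_rot: [[-0.188, 0.982, 0.0], [0.982, 0.188, 0.0], [0.0, 0.001, -1.0]]
contact_force: [0.5, -1.1, 0.1]
width: 0.639
finger_force: 0.0
```

In the tool's units: -0.18 m / 0.4 = -0.45, -0.135 m / 0.4 = -0.3375.

move_arm(targets=[{"dx": -0.1125, "dy": -0.0175, "dz": 0.025, "roll": 0, "jaw": 0.06}, {"dx": -0.225, "dy": -0.035, "dz": 0.075, "roll": 0, "jaw": 0.06}, {"dx": -0.3375, "dy": -0.0525, "dz": 0.125, "roll": 0, "jaw": 0.06}, {"dx": -0.45, "dy": -0.07, "dz": 0.175, "roll": 0, "jaw": 0.06}, {"dx": -0.45, "dy": -0.07, "dz": 0.2, "roll": 0, "jaw": 0.06}])

```text
time_s: 3.1
eef_pos: [0.4945, -0.0948, 0.2347]
tcp_rot: [[-0.177, 0.984, -0.001], [0.984, 0.177, -0.004], [-0.004, -0.001, -1.0]]
contact_force: [-0.9, 0.6, 0.4]
width: 0.64
finger_force: 0.0
```

Run:
```python
from h import *
s=st();R=s["tcp_rot"];print(np.round(R,3),"toolyaw",np.arctan2(R[1][1],R[0][1]));print(np.array(R).T@(np.array([.4955,-.0957,.145])-s["eef_pos"]))
```

```text
t 3.1 p [ 0.4945 -0.0948  0.2347] F [-0.9  0.6  0.4] T [-0.1   0.07  0.02] w 60.1 ff 0.0
[[-0.177  0.984 -0.001]
 [ 0.984  0.177 -0.004]
 [-0.004 -0.001 -1.   ]] toolyaw 0.17810314928910806
[-0.00069299  0.00093717  0.08970251]
```

In the tool's units: 0.086 m / 0.4 = 0.215, 0.07 m / 0.4 = 0.175.

move_arm(targets=[{"dx": 0, "dy": 0, "dz": 0.0625, "roll": 0, "jaw": 0.06}, {"dx": 0, "dy": 0, "dz": 0.125, "roll": 0, "jaw": 0.06}, {"dx": 0, "dy": 0, "dz": 0.175, "roll": 0, "jaw": 0.06}, {"dx": 0, "dy": 0, "dz": 0.2075, "roll": 0, "jaw": 0.06}, {"dx": 0, "dy": 0, "dz": 0.215, "roll": 0, "jaw": 0.06}])

```text
time_s: 3.6
eef_pos: [0.495, -0.0863, 0.1482]
tcp_rot: [[-0.189, 0.982, -0.003], [0.982, 0.189, 0.001], [0.001, -0.002, -1.0]]
contact_force: [-0.4, 0.9, -0.1]
width: 0.639
finger_force: 0.0
```

move_arm(targets=[{"dx": 0, "dy": 0, "dz": 0, "roll": 0, "jaw": 0.06}])

```text
time_s: 3.7
eef_pos: [0.4959, -0.0868, 0.1494]
tcp_rot: [[-0.188, 0.982, -0.0], [0.982, 0.188, 0.0], [0.0, -0.0, -1.0]]
contact_force: [0.8, -0.2, 0.7]
width: 0.642
finger_force: 0.0
```

Run:
```python
from h import *
s=st();R=s["tcp_rot"];print("toolyaw",np.arctan2(R[1][1],R[0][1]));print(np.array(R).T@(np.array([.4955,-.0957,.145])-s["eef_pos"]))
c=camera("scene");f=c["image"][130:240,190:330,::-1];cv2.imwrite("pics/g.png",cv2.resize(f,None,fx=4,fy=4))
```

```text
t 3.7 p [ 0.4959 -0.0868  0.1494] F [ 0.8 -0.2  0.7] T [-0.08  0.09  0.03] w 60.4 ff 0.0
toolyaw 0.18950946366083932
[-0.00871434 -0.00202836  0.00437376]
```

View pics/g.png

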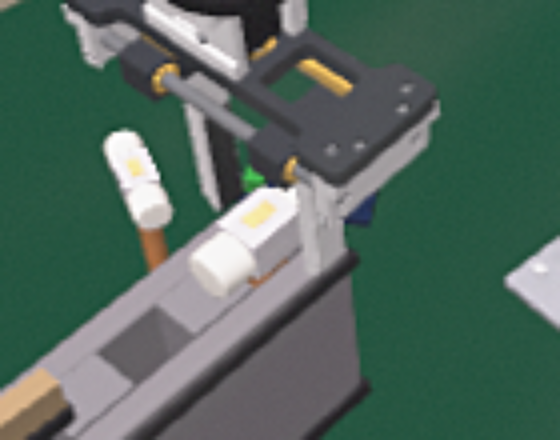

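The picture shows the fingers straddling the head, about 9 mm too far towards +y (finger at ~(320,235), block centre ~(262,215) in the crop). I'll correct that and then close the fingers.

In the tool's units: -0.009 m / 0.4 = -0.0225, -0.001 m / 0.4 = -0.0025.

move_arm(targets=[{"dx": -0.0225, "dy": -0.0025, "dz": 0, "roll": 0, "jaw": 0.06}, {"dx": -0.0225, "dy": -0.0025, "dz": 0.0075, "roll": 0, "jaw": 0.06}, {"dx": -0.0225, "dy": -0.0025, "dz": 0.0075, "roll": 0, "jaw": 0.06}, {"dx": -0.0225, "dy": -0.0025, "dz": 0.0075, "roll": 0, "jaw": 0.04}])

```text
time_s: 4.15
eef_pos: [0.4966, -0.0962, 0.1466]
tcp_rot: [[-0.188, 0.982, 0.0], [0.982, 0.188, 0.0], [0.0, 0.0, -1.0]]
contact_force: [0.1, 0.7, 0.6]
width: 0.585
finger_force: 0.0
```

move_arm(targets=[{"dx": 0, "dy": 0, "dz": 0, "roll": 0, "jaw": 0.02}, {"dx": 0, "dy": 0, "dz": 0, "roll": 0, "jaw": 0.015}, {"dx": 0, "dy": 0, "dz": 0, "roll": 0, "jaw": 0.0}, {"dx": 0, "dy": 0, "dz": 0, "roll": 0, "jaw": 0.0}, {"dx": 0, "dy": 0, "dz": 0, "roll": 0, "jaw": 0.0}])

```text
time_s: 4.65
eef_pos: [0.4965, -0.0962, 0.1465]
tcp_rot: [[-0.188, 0.982, -0.0], [0.982, 0.188, 0.0], [0.0, -0.0, -1.0]]
contact_force: [-1.1, 0.6, 0.7]
width: 0.272
finger_force: 30.0
```

Run:
```python
from h import *
s=st();R=s["tcp_rot"];print("toolyaw",np.arctan2(R[1][1],R[0][1]))
```

```text
t 4.65 p [ 0.4965 -0.0962  0.1465] F [-1.1  0.6  0.7] T [-0.04  0.09 -0.02] w 25.5 ff 30.0
toolyaw 0.1890481627586965
```

In the tool's units: -0.17 m / 0.4 = -0.425, -0.09 m / 0.4 = -0.225.

move_arm(targets=[{"dx": 0, "dy": 0, "dz": -0.0375, "roll": 0, "jaw": 0}, {"dx": 0, "dy": 0, "dz": -0.125, "roll": 0, "jaw": 0}, {"dx": 0, "dy": 0, "dz": -0.225, "roll": 0, "jaw": 0}, {"dx": 0, "dy": 0, "dz": -0.325, "roll": 0, "jaw": 0}, {"dx": 0, "dy": 0, "dz": -0.425, "roll": 0, "jaw": 0}])

```text
time_s: 5.15
eef_pos: [0.4958, -0.0962, 0.3176]
tcp_rot: [[-0.188, 0.982, -0.001], [0.982, 0.188, 0.0], [0.0, -0.001, -1.0]]
contact_force: [1.1, 0.8, -2.4]
width: 0.276
finger_force: 30.0
```

In the tool's units: -0.01 m / 0.4 = -0.025.

move_arm(targets=[{"dx": 0, "dy": 0, "dz": -0.025, "roll": 0, "jaw": 0}, {"dx": 0, "dy": 0, "dz": -0.025, "roll": 0, "jaw": 0}, {"dx": 0, "dy": 0, "dz": -0.025, "roll": 0, "jaw": 0}])

```text
time_s: 5.45
eef_pos: [0.4954, -0.0958, 0.3247]
tcp_rot: [[-0.188, 0.982, -0.003], [0.982, 0.188, 0.001], [0.001, -0.003, -1.0]]
contact_force: [-0.1, -0.0, -2.2]
width: 0.277
finger_force: 30.0
```

Run:
```python
from h import *
s=st();R=s["tcp_rot"];print("toolyaw",np.arctan2(R[1][1],R[0][1]))
print(np.array(R).T@(np.array([.548,.21,.32])-s["eef_pos"]))
```

```text
t 5.45 p [ 0.4954 -0.0958  0.3247] F [-0.1 -0.  -2.2] T [-0.05  0.05 -0.02] w 26.1 ff 30.0
toolyaw 0.18916940559671058
[0.2904164  0.10917551 0.00469397]
```

In the tool's units: 0.195 m / 0.4 = 0.4875, 0.155 m / 0.4 = 0.3875, 0.02 rad / 2 = 0.01.

move_arm(targets=[{"dx": 0.0875, "dy": 0.03, "dz": 0, "roll": 0.01, "jaw": 0}, {"dx": 0.1875, "dy": 0.0675, "dz": 0, "roll": 0.02, "jaw": 0}, {"dx": 0.2875, "dy": 0.105, "dz": 0, "roll": 0.03, "jaw": 0}, {"dx": 0.3875, "dy": 0.1425, "dz": 0, "roll": 0.04, "jaw": 0}, {"dx": 0.4875, "dy": 0.18, "dz": 0, "roll": 0.05, "jaw": 0}])

```text
time_s: 5.95
eef_pos: [0.5293, 0.1103, 0.3238]
tcp_rot: [[-0.088, 0.996, -0.005], [0.996, 0.088, -0.001], [-0.001, -0.005, -1.0]]
contact_force: [1.3, 0.3, -2.2]
width: 0.274
finger_force: 30.0
```

In the tool's units: 0.094 m / 0.4 = 0.235, 0.08 m / 0.4 = 0.2.

move_arm(targets=[{"dx": 0.0825, "dy": 0.0225, "dz": 0, "roll": 0, "jaw": 0}, {"dx": 0.15, "dy": 0.0425, "dz": 0, "roll": 0, "jaw": 0}, {"dx": 0.2, "dy": 0.0575, "dz": 0, "roll": 0, "jaw": 0}, {"dx": 0.235, "dy": 0.0675, "dz": 0, "roll": 0, "jaw": 0}, {"dx": 0.235, "dy": 0.0675, "dz": 0, "roll": 0, "jaw": 0}])

```text
time_s: 6.45
eef_pos: [0.5488, 0.2065, 0.325]
tcp_rot: [[-0.091, 0.996, -0.002], [0.996, 0.091, -0.0], [-0.0, -0.002, -1.0]]
contact_force: [-0.3, -0.5, -1.7]
width: 0.275
finger_force: 30.0
```

move_arm(targets=[{"dx": 0, "dy": 0, "dz": 0, "roll": 0, "jaw": 0}, {"dx": 0, "dy": 0, "dz": 0, "roll": 0, "jaw": 0}, {"dx": 0, "dy": 0, "dz": 0, "roll": 0, "jaw": 0}])

```text
time_s: 6.75
eef_pos: [0.5493, 0.2032, 0.3268]
tcp_rot: [[-0.087, 0.996, 0.0], [0.996, 0.087, -0.0], [-0.0, 0.0, -1.0]]
contact_force: [0.1, 1.4, -2.7]
width: 0.272
finger_force: 30.0
```

Run:
```python
from h import *
s=st();R=s["tcp_rot"];print("toolyaw",np.arctan2(R[1][1],R[0][1]))
c=camera("scene");cv2.imwrite("pics/s2.png",c["image"][:,:,::-1]);cv2.imwrite("pics/s2c.png",cv2.resize(c["image"][40:180,300:460,::-1],None,fx=4,fy=4,interpolation=cv2.INTER_CUBIC))
for n in("hammer","handle_root"):
  for r in trace("scene",n)[:3]:print(n,r["conf"],r["location"],r["mask"].sum())
```

```text
t 6.75 p [0.5493 0.2032 0.3268] F [ 0.1  1.4 -2.7] T [-0.08  0.02  0.02] w 25.5 ff 30.0
toolyaw 0.08663423335531291
hammer 0.92 [245.3, 273.6] 1974
hammer 0.77 [383.0, 84.4] 834
hammer 0.49 [226.3, 177.2] 294
handle_root 0.83 [381.8, 86.8] 746
handle_root 0.75 [223.8, 179.9] 255
handle_root 0.69 [249.6, 274.9] 1997
```

View pics/s2c.png

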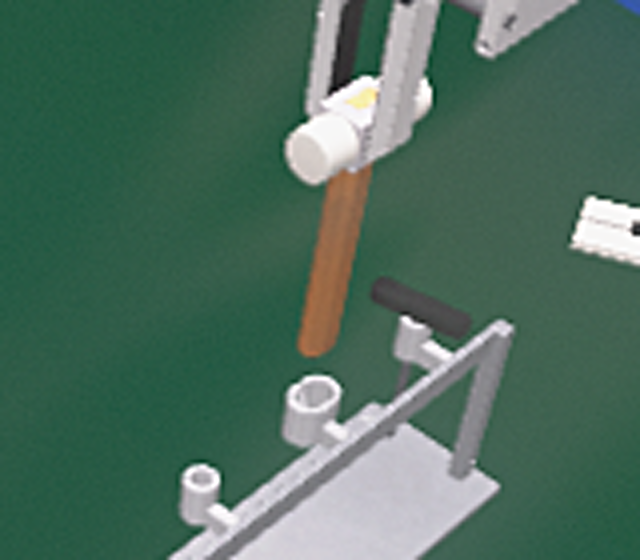

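```bash
cat > fit.py <<'E'
from h import *
from scipy.optimize import minimize
from scipy.ndimage import map_coordinates
T=np.linspace(0,2*np.pi,72,endpoint=False)
def projs(c,P):
    v=(np.asarray(P)-c["position"])@np.array(c["rotation"]);u=v@np.array(c["mtx"]).T;return u[:,:2]/u[:,2:]
def oval(x,y,z,a,b,yaw):
    c,s=np.cos(yaw),np.sin(yaw);X,Y=a*np.cos(T),b*np.sin(T);return np.c_[x+c*X-s*Y,y+s*X+c*Y,np.full(len(T),z)]
def ringfit(c,yaw=.088,x0=(.548,.209)):
    g=cv2.GaussianBlur(c["image"].astype(np.float32).mean(2),(0,0),.6)
    def val(v,d):
        p=projs(c,oval(v[0],v[1],.15,.00925+d,.01325+d,yaw));return map_coordinates(g,[p[:,1],p[:,0]],order=1).mean()
    f=lambda v:-(2*val(v,.0015)+val(v,.0007)+val(v,.0023)-2*val(v,-.002)-.7*val(v,.0055))
    return min((minimize(f,(x0[0]+i,x0[1]+j),method="Nelder-Mead",options=dict(initial_simplex=[(x0[0]+i,x0[1]+j),(x0[0]+i+.002,x0[1]+j),(x0[0]+i,x0[1]+j+.002)])) for i in(-.003,0,.003) for j in(-.003,0,.004)),key=lambda r:r.fun)
def handlefit(c,zb,yaw,rootxy,rowmin,rowmax=400):
    im=c["image"].astype(int);m=((im[:,:,0]-im[:,:,2]>45)&(im[:,:,0]>im[:,:,1]+15)).astype(np.uint8)
    b=projs(c,[[*rootxy,zb+.06]])[0];w=np.zeros_like(m);w[rowmin:rowmax,int(b[0])-30:int(b[0])+30]=1
    S=6;M=cv2.resize(m*w,None,fx=S,fy=S,interpolation=0);W=cv2.resize(w,None,fx=S,fy=S,interpolation=0)
    def sil(v):
        P=np.r_[oval(v[0],v[1],zb+.128,.008,.012,yaw),oval(v[2],v[3],zb,.0078,.0118,yaw)]
        s=np.zeros_like(M);cv2.fillConvexPoly(s,cv2.convexHull((projs(c,P)*S+S/2).astype(np.float32)).round().astype(np.int32),1);return s*W
    def f(v):s=sil(v);return 1-(s&M).sum()/(s|M).sum()+3*((v[0]-rootxy[0])**2+(v[1]-rootxy[1])**2)/.004**2*.001
    x0=np.array([*rootxy,*rootxy]);sx=[x0]+[x0+.004*e for e in np.eye(4)]
    r=minimize(f,x0,method="Nelder-Mead",options=dict(initial_simplex=sx,maxiter=600));return r,(m*w).sum()
E
python3 - <<'E'
from fit import *
s=st();R=s["tcp_rot"];yaw=np.arctan2(R[1][1],R[0][1])
p=s["eef_pos"]
for n in("scene","top"):
    c=camera(n)
    r=ringfit(c);print(n,"ring",np.round(r.x,4),round(r.fun,1))
    if n=="scene":
        for rm in(88,95):
            r,k=handlefit(c,p[2]-.1345,yaw,p[:2],rm);print("root,butt",np.round(r.x,4),round(r.fun,3),k)
E
```

```text
t 6.9 p [0.5492 0.2041 0.3267] F [ 0.1 -0.9 -2.2] T [-0.07  0.03 -0.03] w 25.8 ff 30.0
scene ring [0.5473 0.21  ] -377.1
root,butt [0.5488 0.2056 0.5465 0.2056] 0.059 377
root,butt [0.5492 0.206  0.5469 0.2052] 0.061 308
top ring [0.5561 0.2129] -307.8
```

In the tool's units: 0.036 m / 0.4 = 0.09, 0.0045 m / 0.4 = 0.0113.

move_arm(targets=[{"dx": 0.0113, "dy": 0.0025, "dz": 0.025, "roll": 0, "jaw": 0}, {"dx": 0.0113, "dy": 0.0025, "dz": 0.05, "roll": 0, "jaw": 0}, {"dx": 0.0113, "dy": 0.0025, "dz": 0.075, "roll": 0, "jaw": 0}, {"dx": 0.0113, "dy": 0.0025, "dz": 0.09, "roll": 0, "jaw": 0}, {"dx": 0.0113, "dy": 0.0025, "dz": 0.09, "roll": 0, "jaw": 0}])

```text
time_s: 7.5
eef_pos: [0.549, 0.2091, 0.289]
tcp_rot: [[-0.089, 0.996, -0.003], [0.996, 0.089, -0.001], [-0.001, -0.003, -1.0]]
contact_force: [0.8, 0.8, -2.8]
width: 0.272
finger_force: 30.0
```

move_arm(targets=[{"dx": 0, "dy": 0, "dz": 0, "roll": 0, "jaw": 0}, {"dx": 0, "dy": 0, "dz": 0, "roll": 0, "jaw": 0}, {"dx": 0, "dy": 0, "dz": 0, "roll": 0, "jaw": 0}, {"dx": 0, "dy": 0, "dz": 0, "roll": 0, "jaw": 0}])

```text
time_s: 7.9
eef_pos: [0.55, 0.2094, 0.2908]
tcp_rot: [[-0.089, 0.996, 0.001], [0.996, 0.089, 0.0], [0.0, 0.001, -1.0]]
contact_force: [0.8, 0.0, -2.0]
width: 0.275
finger_force: 30.0
```

Run:
```python
from fit import *
s=st();R=s["tcp_rot"];yaw=np.arctan2(R[1][1],R[0][1]);print(yaw,np.array(R)[:,2])
p=s["eef_pos"];c=camera("scene")
o=cv2.imread("pics/scene0.png")[:,:,::-1];print("ring0",ringfit(dict(c,image=o)).x)
ct=camera("top");o=cv2.imread("pics/top0.png")[:,:,::-1];r=ringfit(dict(ct,image=o));print("ring0 top",r.x,r.fun)
for rm in(100,108):
    r,k=handlefit(c,p[2]-.1345,yaw,p[:2],rm);print("root,butt",np.round(r.x,4),round(r.fun,3),k)
cv2.imwrite("pics/s3c.png",cv2.resize(c["image"][70:170,330:430,::-1],None,fx=6,fy=6,interpolation=cv2.INTER_CUBIC))
```

```text
t 7.9 p [0.55   0.2094 0.2908] F [ 0.8  0.  -2. ] T [-0.06  0.03 -0.03] w 25.8 ff 30.0
0.0889666618813854 [ 5.59678674e-04  3.52844573e-04 -9.99999781e-01]
ring0 [0.54731641 0.21003889]
ring0 top [0.5494684  0.20912752] -404.59783935546875
root,butt [0.5497 0.2113 0.5473 0.2104] 0.063 350
root,butt [0.5499 0.2112 0.5476 0.2107] 0.067 276
```

View pics/s3c.png

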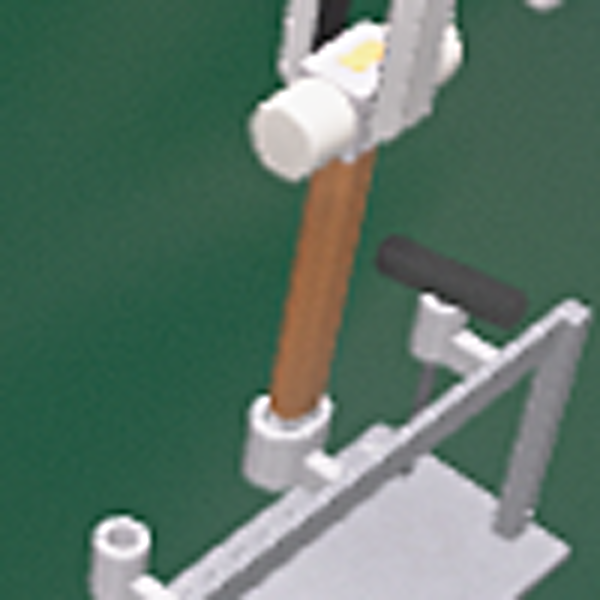

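In the tool's units: 0.0075 m / 0.4 = 0.0188, 0.006 m / 0.4 = 0.015.

move_arm(targets=[{"dx": -0.0013, "dy": 0, "dz": 0.005, "roll": 0, "jaw": 0}, {"dx": -0.0013, "dy": 0, "dz": 0.01, "roll": 0, "jaw": 0}, {"dx": -0.0013, "dy": 0, "dz": 0.015, "roll": 0, "jaw": 0}, {"dx": -0.0013, "dy": 0, "dz": 0.0188, "roll": 0, "jaw": 0}])

```text
time_s: 8.4
eef_pos: [0.5497, 0.2088, 0.2826]
tcp_rot: [[-0.089, 0.996, -0.0], [0.996, 0.089, -0.0], [-0.0, -0.0, -1.0]]
contact_force: [0.2, 0.8, -2.6]
width: 0.272
finger_force: 30.0
```

In the tool's units: 0.001 m / 0.4 = 0.0025.

move_arm(targets=[{"dx": 0, "dy": 0, "dz": 0.0025, "roll": 0, "jaw": 0}, {"dx": 0, "dy": 0, "dz": 0.0025, "roll": 0, "jaw": 0}])

```text
time_s: 8.6
eef_pos: [0.5497, 0.2089, 0.2817]
tcp_rot: [[-0.089, 0.996, -0.0], [0.996, 0.089, -0.0], [-0.0, -0.0, -1.0]]
contact_force: [-0.6, -0.1, -2.3]
width: 0.276
finger_force: 30.0
```

In the tool's units: 0.003 m / 0.4 = 0.0075, 0.002 m / 0.4 = 0.005.

move_arm(targets=[{"dx": 0, "dy": 0, "dz": 0.0025, "roll": 0, "jaw": 0}, {"dx": 0, "dy": 0, "dz": 0.005, "roll": 0, "jaw": 0}, {"dx": 0, "dy": 0, "dz": 0.0075, "roll": 0, "jaw": 0}, {"dx": 0, "dy": 0, "dz": 0.0075, "roll": 0, "jaw": 0}])

```text
time_s: 9.0
eef_pos: [0.5497, 0.2089, 0.2788]
tcp_rot: [[-0.089, 0.996, -0.0], [0.996, 0.089, -0.0], [-0.0, -0.0, -1.0]]
contact_force: [0.4, -1.0, -2.5]
width: 0.277
finger_force: 30.0
```

In the tool's units: 0.003 m / 0.4 = 0.0075, 0.002 m / 0.4 = 0.005.

move_arm(targets=[{"dx": 0, "dy": 0, "dz": 0.0025, "roll": 0, "jaw": 0}, {"dx": 0, "dy": 0, "dz": 0.005, "roll": 0, "jaw": 0}, {"dx": 0, "dy": 0, "dz": 0.0075, "roll": 0, "jaw": 0}, {"dx": 0, "dy": 0, "dz": 0.0075, "roll": 0, "jaw": 0}])

```text
time_s: 9.4
eef_pos: [0.5497, 0.2088, 0.2758]
tcp_rot: [[-0.089, 0.996, -0.0], [0.996, 0.089, -0.0], [-0.0, -0.0, -1.0]]
contact_force: [-0.1, -0.3, -1.9]
width: 0.278
finger_force: 30.0
```

```bash
python3 -c "
from h import *
st()"
```

```text
t 9.4 p [0.5497 0.2088 0.2758] F [-0.1 -0.3 -1.9] T [-0.05  0.06 -0.06] w 26.1 ff 30.0
```

In the tool's units: 0.004 m / 0.4 = 0.01, 0.003 m / 0.4 = 0.0075.

move_arm(targets=[{"dx": 0, "dy": 0, "dz": 0.0025, "roll": 0, "jaw": 0}, {"dx": 0, "dy": 0, "dz": 0.005, "roll": 0, "jaw": 0}, {"dx": 0, "dy": 0, "dz": 0.0075, "roll": 0, "jaw": 0}, {"dx": 0, "dy": 0, "dz": 0.01, "roll": 0, "jaw": 0}])

```text
time_s: 9.8
eef_pos: [0.5498, 0.2089, 0.2718]
tcp_rot: [[-0.089, 0.996, -0.0], [0.996, 0.089, 0.0], [0.0, -0.0, -1.0]]
contact_force: [0.7, 0.0, -2.2]
width: 0.274
finger_force: 30.0
```

In the tool's units: 0.004 m / 0.4 = 0.01, 0.003 m / 0.4 = 0.0075.

move_arm(targets=[{"dx": 0, "dy": 0, "dz": 0.0025, "roll": 0, "jaw": 0}, {"dx": 0, "dy": 0, "dz": 0.005, "roll": 0, "jaw": 0}, {"dx": 0, "dy": 0, "dz": 0.0075, "roll": 0, "jaw": 0}, {"dx": 0, "dy": 0, "dz": 0.01, "roll": 0, "jaw": 0}])

```text
time_s: 10.2
eef_pos: [0.5502, 0.209, 0.2689]
tcp_rot: [[-0.089, 0.996, 0.001], [0.996, 0.089, 0.001], [0.001, 0.001, -1.0]]
contact_force: [-1.0, 0.6, 5.8]
width: 0.273
finger_force: 30.0
```

```bash
python3 -c "
from h import *
st()"
```

```text
t 10.2 p [0.5502 0.209  0.2689] F [-1.   0.6  5.8] T [-0.06  0.44 -0.03] w 25.7 ff 30.0
```

move_arm(targets=[{"dx": 0, "dy": 0, "dz": 0, "roll": 0, "jaw": 0}, {"dx": 0, "dy": 0, "dz": 0, "roll": 0, "jaw": 0}])

```text
time_s: 10.4
eef_pos: [0.5502, 0.209, 0.2686]
tcp_rot: [[-0.089, 0.996, 0.001], [0.996, 0.089, 0.001], [0.001, 0.001, -1.0]]
contact_force: [0.2, 0.3, 5.1]
width: 0.275
finger_force: 30.0
```

Run:
```python
from fit import *
for i in range(6): s=st();c=camera("scene")
R=s["tcp_rot"];yaw=np.arctan2(R[1][1],R[0][1]);p=s["eef_pos"]
r,k=handlefit(c,p[2]-.1345,yaw,p[:2],108,133);print("root,butt",np.round(r.x,4),round(r.fun,3),k)
cv2.imwrite("pics/s4c.png",cv2.resize(c["image"][80:160,340:420,::-1],None,fx=7,fy=7,interpolation=cv2.INTER_CUBIC))
```

```text
t 10.4 p [0.5502 0.209  0.2686] F [0.2 0.3 5.1] T [-0.05  0.42  0.01] w 25.9 ff 30.0
t 10.45 p [0.5502 0.209  0.2686] F [-1.  -1.   5.7] T [-0.03  0.42  0.01] w 25.6 ff 30.0
t 10.5 p [0.5502 0.209  0.2686] F [-0.6 -0.1  5.9] T [-0.08  0.44  0.03] w 25.7 ff 30.0
t 10.55 p [0.5502 0.209  0.2686] F [-2.4 -0.4  5.8] T [-0.01  0.35 -0.02] w 25.9 ff 30.0
t 10.6 p [0.5502 0.209  0.2686] F [-1.   0.5  5.3] T [ 0.07  0.41 -0.02] w 26.0 ff 30.0
t 10.65 p [0.5502 0.209  0.2686] F [-2.1 -0.3  6.4] T [-0.07  0.41  0.01] w 25.7 ff 30.0
root,butt [0.5501 0.2104 0.5477 0.2107] 0.056 226
```

View pics/s4c.png

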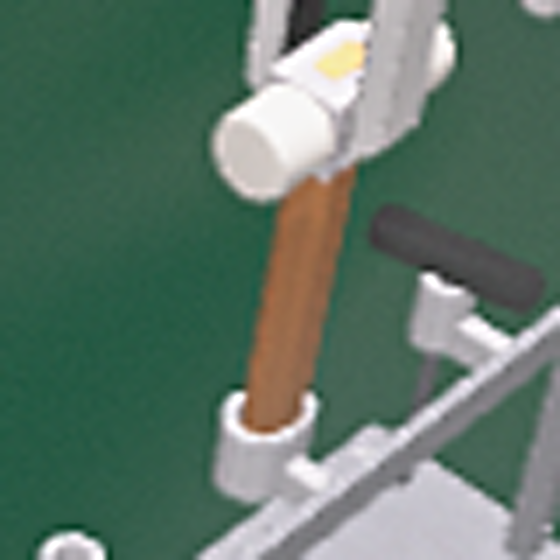

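The handle is inside the bore, its brown end cut off by the near rim at about (270,430) and roughly 15 mm in. The leaf is now pushing back. I'll ease towards -x and continue down.

In the tool's units: -0.001 m / 0.4 = -0.0025, -0.0005 m / 0.4 = -0.0013.

move_arm(targets=[{"dx": 0, "dy": -0.0013, "dz": 0, "roll": 0, "jaw": 0}, {"dx": 0, "dy": -0.0025, "dz": 0, "roll": 0, "jaw": 0}, {"dx": 0, "dy": -0.0025, "dz": 0, "roll": 0, "jaw": 0}])

```text
time_s: 11.0
eef_pos: [0.5496, 0.2089, 0.2685]
tcp_rot: [[-0.089, 0.996, 0.002], [0.996, 0.089, 0.001], [0.0, 0.002, -1.0]]
contact_force: [0.6, 0.5, 6.0]
width: 0.274
finger_force: 30.0
```

```bash
python3 -c "
from h import *
for i in range(3): st();camera('top')"
```

```text
t 11.0 p [0.5496 0.2089 0.2685] F [0.6 0.5 6. ] T [-0.01  0.   -0.01] w 25.8 ff 30.0
t 11.05 p [0.5496 0.2089 0.2685] F [0.4 0.  5. ] T [ 0.05 -0.06  0.01] w 25.4 ff 30.0
t 11.1 p [0.5496 0.2089 0.2685] F [ 0.9 -0.3  6. ] T [-0.01 -0.04 -0.03] w 25.9 ff 30.0
```

In the tool's units: 0.0015 m / 0.4 = 0.0038, 0.0007 m / 0.4 = 0.0018.

move_arm(targets=[{"dx": 0, "dy": 0, "dz": 0.0018, "roll": 0, "jaw": 0}, {"dx": 0, "dy": 0, "dz": 0.0038, "roll": 0, "jaw": 0}])

```text
time_s: 11.35
eef_pos: [0.5496, 0.209, 0.267]
tcp_rot: [[-0.089, 0.996, 0.002], [0.996, 0.089, 0.001], [0.0, 0.002, -1.0]]
contact_force: [0.2, 0.0, 7.1]
width: 0.275
finger_force: 30.0
```

```bash
python3 -c "
from h import *
for i in range(3): st();camera('top')"
```

```text
t 11.35 p [0.5496 0.209  0.267 ] F [0.2 0.  7.1] T [-0.01  0.02 -0.01] w 25.9 ff 30.0
t 11.4 p [0.5496 0.2089 0.2669] F [ 0.3 -0.7  6.4] T [ 0.03 -0.    0.02] w 25.9 ff 30.0
t 11.45 p [0.5496 0.2089 0.2669] F [0.6 0.6 5.6] T [ 0.06  0.01 -0.04] w 25.9 ff 30.0
```

In the tool's units: 0.01 m / 0.4 = 0.025, -0.0002 m / 0.4 = -0.0005.

move_arm(targets=[{"dx": 0, "dy": 0, "dz": 0.005, "roll": 0, "jaw": 0}, {"dx": 0, "dy": 0, "dz": 0.01, "roll": 0, "jaw": 0}, {"dx": 0, "dy": -0.0003, "dz": 0.015, "roll": 0, "jaw": 0}, {"dx": 0, "dy": -0.0005, "dz": 0.02, "roll": 0, "jaw": 0}, {"dx": 0, "dy": -0.0005, "dz": 0.025, "roll": 0, "jaw": 0}])

```text
time_s: 12.0
eef_pos: [0.5491, 0.2088, 0.2563]
tcp_rot: [[-0.089, 0.996, 0.001], [0.996, 0.089, 0.0], [0.0, 0.001, -1.0]]
contact_force: [2.2, 0.8, 1.6]
width: 0.275
finger_force: 30.0
```

```bash
python3 -c "
from h import *
for i in range(2): st();camera('top')"
```

```text
t 12.0 p [0.5491 0.2088 0.2563] F [2.2 0.8 1.6] T [ 0.1  -0.64  0.02] w 25.8 ff 30.0
t 12.05 p [0.5489 0.2088 0.2559] F [ 2.5 -0.   0.4] T [ 0.15 -0.81  0.07] w 25.7 ff 30.0
```

In the tool's units: 0.01 m / 0.4 = 0.025, 0.008 m / 0.4 = 0.02.

move_arm(targets=[{"dx": 0, "dy": 0, "dz": 0.005, "roll": 0, "jaw": 0}, {"dx": 0, "dy": 0, "dz": 0.01, "roll": 0, "jaw": 0}, {"dx": 0, "dy": -0.0003, "dz": 0.015, "roll": 0, "jaw": 0}, {"dx": 0, "dy": -0.0005, "dz": 0.02, "roll": 0, "jaw": 0}, {"dx": 0, "dy": -0.0005, "dz": 0.025, "roll": 0, "jaw": 0}])

```text
time_s: 12.6
eef_pos: [0.5488, 0.2087, 0.2464]
tcp_rot: [[-0.089, 0.996, 0.001], [0.996, 0.089, 0.0], [-0.0, 0.001, -1.0]]
contact_force: [3.6, -0.2, 2.2]
width: 0.271
finger_force: 30.0
```

```bash
python3 -c "
from h import *
for i in range(2): st();camera('top')"
```

```text
t 12.6 p [0.5488 0.2087 0.2464] F [ 3.6 -0.2  2.2] T [ 0.12 -1.    0.04] w 25.5 ff 30.0
t 12.65 p [0.5486 0.2087 0.246 ] F [3.5 0.5 0.3] T [ 0.1  -1.23  0.03] w 25.6 ff 30.0
```

In the tool's units: 0.015 m / 0.4 = 0.0375, -0.0002 m / 0.4 = -0.0005.

move_arm(targets=[{"dx": 0, "dy": 0, "dz": 0.0075, "roll": 0, "jaw": 0}, {"dx": 0, "dy": -0.0003, "dz": 0.015, "roll": 0, "jaw": 0}, {"dx": 0, "dy": -0.0003, "dz": 0.0225, "roll": 0, "jaw": 0}, {"dx": 0, "dy": -0.0005, "dz": 0.03, "roll": 0, "jaw": 0}, {"dx": 0, "dy": -0.0008, "dz": 0.0375, "roll": 0, "jaw": 0}])

```text
time_s: 13.2
eef_pos: [0.5485, 0.2087, 0.2312]
tcp_rot: [[-0.089, 0.996, 0.001], [0.996, 0.089, -0.0], [-0.0, 0.001, -1.0]]
contact_force: [3.9, 0.1, 1.0]
width: 0.274
finger_force: 30.0
```

```bash
python3 -c "
from h import *
for i in range(2): st();camera('top')"
```

```text
t 13.2 p [0.5485 0.2087 0.2312] F [3.9 0.1 1. ] T [ 0.07 -1.39 -0.03] w 25.8 ff 30.0
t 13.25 p [0.5481 0.2086 0.2307] F [ 3.8  0.5 -1.1] T [ 0.13 -1.49  0.01] w 26.0 ff 30.0
```

In the tool's units: 0.015 m / 0.4 = 0.0375, 0.012 m / 0.4 = 0.03.

move_arm(targets=[{"dx": 0, "dy": 0, "dz": 0.0075, "roll": 0, "jaw": 0}, {"dx": 0, "dy": -0.0003, "dz": 0.015, "roll": 0, "jaw": 0}, {"dx": 0, "dy": -0.0003, "dz": 0.0225, "roll": 0, "jaw": 0}, {"dx": 0, "dy": -0.0005, "dz": 0.03, "roll": 0, "jaw": 0}, {"dx": 0, "dy": -0.0008, "dz": 0.0375, "roll": 0, "jaw": 0}])

```text
time_s: 13.8
eef_pos: [0.548, 0.2087, 0.2163]
tcp_rot: [[-0.089, 0.996, 0.0], [0.996, 0.089, 0.0], [0.0, 0.0, -1.0]]
contact_force: [4.7, 0.0, 1.8]
width: 0.277
finger_force: 30.0
```

```bash
python3 -c "
from h import *
for i in range(2): st();camera('top')"
```

```text
t 13.8 p [0.548  0.2087 0.2163] F [4.7 0.  1.8] T [ 0.06 -1.48  0.02] w 26.0 ff 30.0
t 13.85 p [0.5477 0.2087 0.2158] F [ 4.7  0.  -1.1] T [ 0.1  -1.61  0.03] w 25.6 ff 30.0
```

In the tool's units: 0.015 m / 0.4 = 0.0375, 0.012 m / 0.4 = 0.03.

move_arm(targets=[{"dx": 0, "dy": 0, "dz": 0.0075, "roll": 0, "jaw": 0}, {"dx": 0, "dy": 0.0003, "dz": 0.015, "roll": 0, "jaw": 0}, {"dx": 0, "dy": 0.0003, "dz": 0.0225, "roll": 0, "jaw": 0}, {"dx": 0, "dy": 0, "dz": 0.03, "roll": 0, "jaw": 0}, {"dx": 0, "dy": 0, "dz": 0.0375, "roll": 0, "jaw": 0}])

```text
time_s: 14.4
eef_pos: [0.5479, 0.2087, 0.2013]
tcp_rot: [[-0.089, 0.996, 0.0], [0.996, 0.089, 0.0], [0.0, 0.0, -1.0]]
contact_force: [5.1, 0.6, 2.3]
width: 0.277
finger_force: 30.0
```

```bash
python3 -c "
from h import *
for i in range(2): st();camera('top')"
```

```text
t 14.4 p [0.5479 0.2087 0.2013] F [5.1 0.6 2.3] T [ 0.08 -1.46 -0.02] w 26.0 ff 30.0
t 14.45 p [0.5476 0.2086 0.2007] F [ 5.2  1.6 -0.6] T [ 0.09 -1.6   0.06] w 25.6 ff 30.0
```

move_arm(targets=[{"dx": 0, "dy": 0, "dz": 0.0075, "roll": 0, "jaw": 0}, {"dx": 0, "dy": 0, "dz": 0.015, "roll": 0, "jaw": 0}, {"dx": 0, "dy": -0.0003, "dz": 0.0225, "roll": 0, "jaw": 0}, {"dx": 0, "dy": -0.0005, "dz": 0.03, "roll": 0, "jaw": 0}, {"dx": 0, "dy": -0.0008, "dz": 0.0375, "roll": 0, "jaw": 0}])

```text
time_s: 15.0
eef_pos: [0.5478, 0.2087, 0.1863]
tcp_rot: [[-0.089, 0.996, 0.0], [0.996, 0.089, 0.0], [0.0, 0.0, -1.0]]
contact_force: [4.5, 0.7, 1.9]
width: 0.274
finger_force: 30.0
```

```bash
python3 -c "
from h import *
for i in range(2): st();camera('top')"
```

```text
t 15.0 p [0.5478 0.2087 0.1863] F [4.5 0.7 1.9] T [ 0.01 -1.54  0.03] w 25.8 ff 30.0
t 15.05 p [0.5474 0.2086 0.1858] F [ 5.1  1.1 -0.7] T [ 0.15 -1.6  -0.01] w 25.6 ff 30.0
```

In the tool's units: 0.015 m / 0.4 = 0.0375, 0.012 m / 0.4 = 0.03.

move_arm(targets=[{"dx": 0, "dy": 0, "dz": 0.0075, "roll": 0, "jaw": 0}, {"dx": 0, "dy": 0, "dz": 0.015, "roll": 0, "jaw": 0}, {"dx": 0, "dy": 0, "dz": 0.0225, "roll": 0, "jaw": 0}, {"dx": 0, "dy": -0.0003, "dz": 0.03, "roll": 0, "jaw": 0}, {"dx": 0, "dy": -0.0005, "dz": 0.0375, "roll": 0, "jaw": 0}])

```text
time_s: 15.6
eef_pos: [0.5476, 0.2087, 0.1714]
tcp_rot: [[-0.089, 0.996, 0.001], [0.996, 0.089, 0.0], [0.0, 0.001, -1.0]]
contact_force: [4.9, -0.4, 2.1]
width: 0.274
finger_force: 30.0
```

In the tool's units: 0.009 m / 0.4 = 0.0225, 0.008 m / 0.4 = 0.02.

move_arm(targets=[{"dx": 0, "dy": 0, "dz": 0.005, "roll": 0, "jaw": 0}, {"dx": 0, "dy": 0, "dz": 0.01, "roll": 0, "jaw": 0}, {"dx": 0, "dy": 0, "dz": 0.015, "roll": 0, "jaw": 0}, {"dx": 0, "dy": 0, "dz": 0.02, "roll": 0, "jaw": 0}, {"dx": 0, "dy": 0, "dz": 0.0225, "roll": 0, "jaw": 0}])

```text
time_s: 16.1
eef_pos: [0.5476, 0.2087, 0.1624]
tcp_rot: [[-0.089, 0.996, 0.0], [0.996, 0.089, 0.0], [0.0, 0.0, -1.0]]
contact_force: [4.9, 0.8, 1.8]
width: 0.274
finger_force: 30.0
```

```bash
python3 -c "
from h import *
for i in range(2): st();camera('top')"
```

```text
t 16.1 p [0.5476 0.2087 0.1624] F [4.9 0.8 1.8] T [ 0.11 -1.44 -0.02] w 25.7 ff 30.0
t 16.15 p [0.5475 0.2087 0.1622] F [6.2 1.  0.9] T [ 0.08 -1.5  -0.03] w 26.3 ff 30.0
```

In the tool's units: 0.004 m / 0.4 = 0.01, 0.003 m / 0.4 = 0.0075.

move_arm(targets=[{"dx": 0, "dy": 0, "dz": 0.0025, "roll": 0, "jaw": 0}, {"dx": 0, "dy": 0, "dz": 0.005, "roll": 0, "jaw": 0}, {"dx": 0, "dy": 0, "dz": 0.0075, "roll": 0, "jaw": 0}, {"dx": 0, "dy": 0, "dz": 0.01, "roll": 0, "jaw": 0}])

```text
time_s: 16.6
eef_pos: [0.5476, 0.2087, 0.1585]
tcp_rot: [[-0.089, 0.996, 0.001], [0.996, 0.089, 0.0], [0.0, 0.001, -1.0]]
contact_force: [5.2, 1.4, 1.7]
width: 0.275
finger_force: 30.0
```

move_arm(targets=[{"dx": 0, "dy": 0, "dz": 0.0013, "roll": 0, "jaw": 0}, {"dx": 0, "dy": 0, "dz": 0.0025, "roll": 0, "jaw": 0}])

```text
time_s: 16.8
eef_pos: [0.5476, 0.2087, 0.1575]
tcp_rot: [[-0.089, 0.996, 0.001], [0.996, 0.089, 0.0], [0.0, 0.001, -1.0]]
contact_force: [5.3, 1.2, 2.0]
width: 0.274
finger_force: 30.0
```

```bash
python3 -c "
from h import *
for i in range(2): st();camera('top')"
```

```text
t 16.8 p [0.5476 0.2087 0.1575] F [5.3 1.2 2. ] T [ 0.09 -1.4  -0.03] w 25.8 ff 30.0
t 16.85 p [0.5476 0.2087 0.1573] F [ 5.9 -0.2  1.4] T [ 0.08 -1.44 -0.02] w 25.6 ff 30.0
```

In the tool's units: 0.001 m / 0.4 = 0.0025, 0.0005 m / 0.4 = 0.0013.

move_arm(targets=[{"dx": 0, "dy": 0, "dz": 0.0013, "roll": 0, "jaw": 0}, {"dx": 0, "dy": 0, "dz": 0.0025, "roll": 0, "jaw": 0}])

```text
time_s: 17.1
eef_pos: [0.5476, 0.2087, 0.1565]
tcp_rot: [[-0.089, 0.996, 0.0], [0.996, 0.089, 0.0], [0.0, 0.0, -1.0]]
contact_force: [4.5, 0.5, 7.3]
width: 0.269
finger_force: 30.0
```

In the tool's units: 0.0005 m / 0.4 = 0.0013.

move_arm(targets=[{"dx": 0, "dy": 0, "dz": 0.0013, "roll": 0, "jaw": 0}, {"dx": 0, "dy": 0, "dz": 0.0013, "roll": 0, "jaw": 0}])

```text
time_s: 17.3
eef_pos: [0.5477, 0.2087, 0.1565]
tcp_rot: [[-0.089, 0.996, 0.001], [0.996, 0.089, 0.001], [0.0, 0.001, -1.0]]
contact_force: [4.3, 0.1, 5.9]
width: 0.275
finger_force: 30.0
```

```bash
python3 -c "
from h import *
for i in range(2): st();camera('top')"
```

```text
t 17.3 p [0.5477 0.2087 0.1565] F [4.3 0.1 5.9] T [ 0.02 -1.18  0.03] w 25.8 ff 30.0
t 17.35 p [0.5476 0.2087 0.1565] F [ 4.4 -0.   5.3] T [-0.05 -1.17  0.04] w 25.5 ff 30.0
```

move_arm(targets=[{"dx": 0, "dy": 0, "dz": 0.001, "roll": 0, "jaw": 0}, {"dx": 0, "dy": 0, "dz": 0.0018, "roll": 0, "jaw": 0}, {"dx": 0, "dy": 0, "dz": 0.0018, "roll": 0, "jaw": 0}])

```text
time_s: 17.7
eef_pos: [0.5476, 0.2087, 0.1565]
tcp_rot: [[-0.089, 0.996, 0.001], [0.996, 0.089, 0.001], [0.001, 0.001, -1.0]]
contact_force: [2.3, -0.2, 10.9]
width: 0.272
finger_force: 30.0
```

Run:
```python
from h import *
for i in range(2): st();c=camera("scene")
cv2.imwrite("pics/s5.png",cv2.resize(c["image"][80:180,330:430,::-1],None,fx=6,fy=6,interpolation=cv2.INTER_CUBIC))
```

```text
t 17.7 p [0.5476 0.2087 0.1565] F [ 2.3 -0.2 10.9] T [-0.1  -0.84  0.02] w 25.6 ff 30.0
t 17.75 p [0.5476 0.2087 0.1565] F [4.1 0.1 9.4] T [-0.09 -0.86 -0.01] w 25.7 ff 30.0
```

View pics/s5.png

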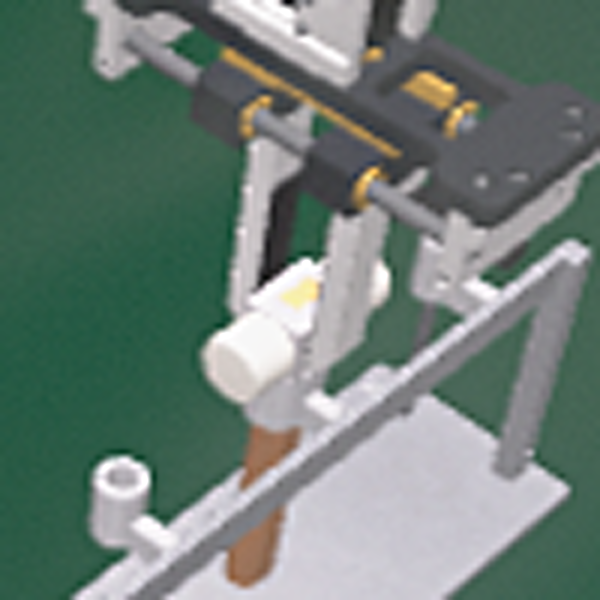

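The picture shows the head seated on the ring, its underside touching the ring top near (275,400), with the handle hanging below. Now I'll let go.

In the tool's units: -0.0007 m / 0.4 = -0.0018.

move_arm(targets=[{"dx": 0, "dy": 0, "dz": 0, "roll": 0, "jaw": 0.03}, {"dx": 0, "dy": 0, "dz": -0.0018, "roll": 0, "jaw": 0.045}, {"dx": 0, "dy": 0, "dz": -0.0018, "roll": 0, "jaw": 0.06}, {"dx": 0, "dy": 0, "dz": -0.0018, "roll": 0, "jaw": 0.06}, {"dx": 0, "dy": 0, "dz": -0.0018, "roll": 0, "jaw": 0.06}])

```text
time_s: 18.3
eef_pos: [0.5461, 0.2085, 0.1552]
tcp_rot: [[-0.089, 0.996, -0.003], [0.996, 0.089, -0.001], [-0.0, -0.003, -1.0]]
contact_force: [-0.1, 0.1, 0.3]
width: 0.615
finger_force: 0.0
```

```bash
python3 -c "
from h import *
st()"
```

```text
t 18.3 p [0.5461 0.2085 0.1552] F [-0.1  0.1  0.3] T [-0.06  0.03  0.01] w 57.8 ff 0.0
```

Released cleanly, with no force on the tool. I'll rise straight up and check.

In the tool's units: -0.14 m / 0.4 = -0.35, -0.06 m / 0.4 = -0.15.

move_arm(targets=[{"dx": 0, "dy": 0, "dz": -0.025, "roll": 0, "jaw": 0.06}, {"dx": 0, "dy": 0, "dz": -0.075, "roll": 0, "jaw": 0.06}, {"dx": 0, "dy": 0, "dz": -0.15, "roll": 0, "jaw": 0.06}, {"dx": 0, "dy": 0, "dz": -0.25, "roll": 0, "jaw": 0.06}, {"dx": 0, "dy": 0, "dz": -0.35, "roll": 0, "jaw": 0.06}])

```text
time_s: 18.8
eef_pos: [0.5468, 0.2084, 0.2978]
tcp_rot: [[-0.089, 0.996, -0.001], [0.996, 0.089, -0.0], [-0.0, -0.001, -1.0]]
contact_force: [0.9, 0.4, -0.1]
width: 0.639
finger_force: 0.0
```

move_arm(targets=[{"dx": 0, "dy": 0, "dz": 0, "roll": 0, "jaw": 0.06}, {"dx": 0, "dy": 0, "dz": 0, "roll": 0, "jaw": 0.06}, {"dx": 0, "dy": 0, "dz": 0, "roll": 0, "jaw": 0.06}, {"dx": 0, "dy": 0, "dz": 0, "roll": 0, "jaw": 0.06}])

```text
time_s: 19.2
eef_pos: [0.5463, 0.2085, 0.2946]
tcp_rot: [[-0.089, 0.996, -0.003], [0.996, 0.089, -0.001], [-0.001, -0.003, -1.0]]
contact_force: [0.7, -0.5, 0.1]
width: 0.641
finger_force: 0.0
```

Run:
```python
from h import *
st();c=camera("scene")
cv2.imwrite("pics/s6.png",cv2.resize(c["image"][80:180,330:430,::-1],None,fx=6,fy=6,interpolation=cv2.INTER_CUBIC))
```

```text
t 19.2 p [0.5463 0.2085 0.2946] F [ 0.7 -0.5  0.1] T [-0.12  0.03 -0.01] w 60.3 ff 0.0
```

View pics/s6.png

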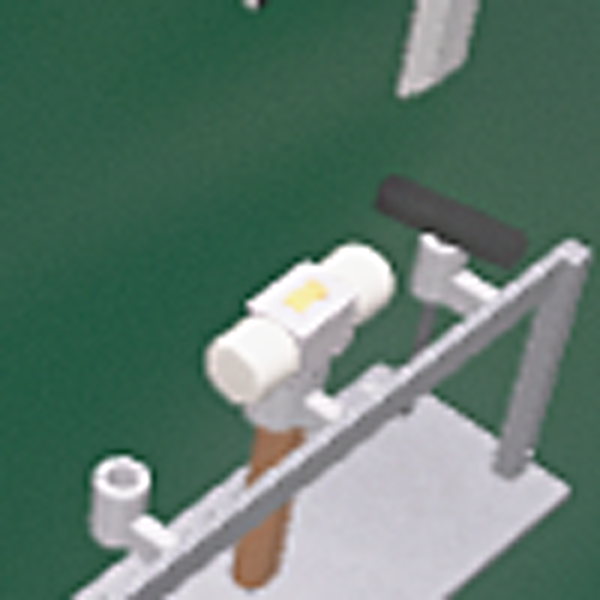

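The hammer sits upright on the ring at about (275,390), and the hex key has not moved. I'm handing in.

```bash
python3 -c "
from h import *
print(close_job())"
```

```text
the job is handed in; nothing more can be done
None
```

The hammer is through the oval ring with its head down on the ring top and released, the arm is clear of everything, and the job was handed in at about 19 s (no verdict came back).

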